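# Pull the spray cabinet's sash down with the hook pole

### The arm

A 6-joint arm with a two-finger parallel gripper is mounted at the origin on the work surface. World frame = base frame: x ahead of the robot, y to its left, z up, the work surface at z = 0. Lengths are in m, angles in degrees, forces in N, time in s.
With the tool pointing down it reaches from about 0.25 to 0.725 m from the base axis. Payload 9.7 kg.
Tool frame: the origin (TCP) lies midway between the tips of the shut fingers; the grasp point (between the pads) lies 19 mm behind it; z points along the fingers, y is the line along which they close (so a half turn about z gives the same grasp; the last joint's range is limited). The gripper opens to 85 mm and grips with 20 to 120 N. Pads are 22 mm wide; open, the fingers measure 114 mm over their backs; the gripper's body (76 mm by 85 mm) begins 54 mm behind the grasp point. The pads swing forward as they close: fully open they stand 13 mm farther back than shut.
Start: joints at [-63.713, 4.979, 10.078, 95.1, 0, 90], TCP at [0.244, -0.493, 0.231] pointing down, gripper open.
Joint ranges: [-179.16, 179.16], [-48.56, 103.87], [-65.8, 70.77], [-126.05, 130.52], [-82.76, 87.17], [-180, 180]. Speed limits (degrees/s): [127.2, 127.2, 147.25, 180, 180, 180].

### API

Orientations are given as [roll, pitch, yaw] about the fixed x, y, z axes, in that order (R = Rz(yaw) Ry(pitch) Rx(roll)).
In Python, from workcell import bot gives the robot as it stands. The module is installed in compiled form; this text tells all that it offers.
- The arm moves only by the tool send_rows, never from a script. Its argument "moves" is one flat list of numbers, 7 for each row, row after row: the shift along the world's x, y, z normalised to -1 to 1, where 1 is 0.025 m, then the turn, a rotation vector about the world's x, y, z normalised to -1 to 1, where 1 is 0.15 rad, then the closure, from -1 (fully open) to 1 (shut), so that 0 is half open. A call has 1 to 8 rows; each row shifts and turns the commanded pose from where the row before left it; what a row does not reach is not made up. A row lasts 1/8 s, in which the tool goes at most 62.5 mm and 10.7 degrees, less where a joint would pass 70% of its speed; a pose out of reach is approached as far as the arm can. A call with a number of a shift or a turn outside -1 to 1 is refused whole. A call with a gripper value outside its range is refused whole. The fingers move at their own pace and stop on an object; "squeeze" is the grip in N (left out, the last holds). Time passes only in rows, so rows that do not move let the fingers close. It gives the time, the measured TCP pose, the force, the opening and the grip force at its end, in the units of the state.
- bot.get_obs(): the state, without advancing time (a new reading comes with each control period).
- bot.camera(name): name is "side" or "top" or "wrist"; returns a dict with "color" (400x640x3 uint8, red, green, blue), "camera_matrix" (3x3 intrinsics, pixels), "R" (3x3) and "t" (3): a world point X has camera coordinates R X + t. Camera axes: x right, y down, z forward; pixel columns grow to the right and rows downward; lengths in m; the calibration is good to about 2 mm. A picture is of the moment at which its call begins. There is no depth.
- bot.job_done(): hands the job in; it is judged then, once.
Trained networks look in the newest picture that a camera, given by its name, has taken for a name from the list of things; names that differ only in an ending like _2 or _b are one class to them, and where a whole thing is asked for, a point or a joint stands for the part that bears it (a point fixed in the world has none). Each returns a list of dicts, best first, with "p" (0 to 1); they miss things now and then, are a little off and sometimes report something else, mostly with a low value. They report only what shows in the picture. A call takes as long as a camera call.
- bot.boxes_of(camera, query): "extent" ([left, top, right, bottom] in pixels, round what is visible of it).
- bot.trace(camera, query): "region" (400x640 bool, what is visible of it) and "extent" ([left, top, right, bottom] in pixels, round what is visible of it).
- bot.landmark_of(camera, query): "pixel" ([column, row] in pixels: a listed point, or the origin of a listed thing).
The state is a dict: "time": time; "q": joint angles; "qd": joint speeds; "joint_efforts": joint torques, N m; "ee_pos": TCP position; "tcp_rot": TCP orientation; "wrist_force": force on the tool from outside, world axes, zero at the start; "torque": the same for the moment, N m; "opening": finger opening in m; "grasp_force": force on a finger pad.
Only numpy, scipy, OpenCV 4.12 (cv2) and the standard library are available. Lean on these libraries where they do the work, as an engineer would, in place of code of your own. Each camera call takes 0.05 s, during which the arm holds its last target. There are 200 camera calls.

### The job

Close the sloping sash of the small spray cabinet with the hook pole: take the pole with the plain down-turned hook from the tool rack, hook it into the steel ring high on the sash and pull the sash down its slope until it is fully closed, keeping the hook in the ring until it is. Then lift the hook out and lay the pole back in the notches where it lay.

Things in the scene. Friction and masses are not known exactly. Their poses are not given: they have to be found in the camera images.
- hook_pole: Steel rod 12 mm thick, level in a rack's V notches (37 wide, 20 deep) at y = -85, +85 mm, 90 mm above the bench; square wooden grip 24 x 24 x 110 mm; 0.2 kg, balanced at the grip. Origin: grip centre on the rod's axis. y along the rod: hook at y = -170, tail end +149; z up. Free below the grip to the 12 mm base. Two tools with like grips but paddle and T ends lie parallel, 110 mm apart.
- hook_tip (a point): Lowest point of the hook, a straight steel pin 10 mm thick bent square down at the rod's end: 45 mm below the rod's axis, 170 mm from the grip's centre. Axes as the pole's.
- pull_ring (a point): Centre of a level steel ring, hole facing up, 50 mm inside, 66 outside, bar 8, on a post (its -y side) near the sash's upper edge; about 260 mm high when the sash is up; 60 mm free below. Axes: z up, y level to the cabinet's low front. It slides down at 45 degrees, along +y and -z alike. Grey cabinet: 300 wide, 280 deep, 260 high behind, 60 in front; flat top 80 deep, then the slope, clear.
- sash (a joint): Travel of the sheet-metal sash down its 45 degree slope, m: 0 fully up (open), 0.12 at its lower stop (closed); starts between 0 and 0.03. It stays where it is left and needs about 3 to 6 N, pulled level, to move.

How it is judged:
By the outcome, as a careful person would: the job done as asked, in the order asked, and still so for the second after the job is handed in, with the robot touching nothing.
It also fails if it takes over 48 s, if anything falls off the work surface, if the arm or the gripper's body presses on something with over 40 N, if the wrist force passes 120 N, or if a joint passes its speed limit or range.

## Working session

There is one attempt and no reset: what is moved stays moved. The work goes in short steps, Python scripts to look and compute and a tool call to move; the robot and the scene stay as the last step left them, time stands still between calls to the robot, and variables do not carry over. Pictures are saved under pics/ and viewed, at most 12 in all, crops included, and the job is handed in when it is done.

Besides the shell and the picture viewer there is one more tool, called after "Call:" as name(argument=value, ...) on one line, values as JSON. send_rows: Moves the arm, as the interface text tells. Its arguments: {"type":"object","properties":{"moves":{"type":"array"},"squeeze":{"type":"number"}},"required":["moves"]}

```bash
mkdir -p pics
cat > h.py <<'E'
import numpy as np, cv2
from workcell import bot
def P(c): return c["camera_matrix"]@np.hstack([c["R"],np.array(c["t"]).reshape(3,1)])
def tri(c1,p1,c2,p2):
    X=cv2.triangulatePoints(P(c1),P(c2),np.array(p1,float).reshape(2,1),np.array(p2,float).reshape(2,1)); return (X[:3]/X[3]).ravel()
def onz(c,p,z):
    r=c["R"].T@np.linalg.inv(c["camera_matrix"])@np.array([p[0],p[1],1.]); o=-c["R"].T@np.array(c["t"]).ravel()
    return o+r*(z-o[2])/r[2]
def proj(c,X):
    x=P(c)@np.append(X,1); return x[:2]/x[2]
E
python3 - <<'E'
from h import *
np.set_printoptions(precision=3,suppress=True)
C={n:bot.camera(n) for n in("side","top")}
cv2.imwrite("pics/a.png",cv2.cvtColor(np.hstack([cv2.resize(C[n]["color"],None,fx=1,fy=1) for n in C])[:, :],cv2.COLOR_RGB2BGR))
for n in C: cv2.imwrite(f"pics/{n}1.png",cv2.cvtColor(C[n]["color"],cv2.COLOR_RGB2BGR))
for q in("hook_pole","hook_tip","pull_ring"):
    L={n:bot.landmark_of(n,q)[:3] for n in C}
    for n in C: print(q,n,[(np.round(d["pixel"],1).tolist(),round(d["p"],2)) for d in L[n]])
    if L["side"] and L["top"]: print(tri(C["side"],L["side"][0]["pixel"],C["top"],L["top"][0]["pixel"]))
for n in C: print(n, -C[n]["R"].T@np.array(C[n]["t"]).ravel(), C[n]["R"][2])
E
```

```text
hook_pole side [([270.8, 293.0], 0.64)]
hook_pole top [([244.1, 186.9], 0.56), ([310.5, 193.0], 0.45)]
[0.539 0.224 0.091]
hook_tip side []
hook_tip top [([310.3, 190.5], 0.61)]
pull_ring side [([338.9, 143.6], 0.57)]
pull_ring top [([418.1, 172.8], 0.87)]
[ 0.539 -0.197  0.247]
side [0.206 0.834 0.757] [ 0.28  -0.784 -0.554]
top [0.333 0.027 1.105] [ 0.16   0.006 -0.987]
```

View pics/side1.png

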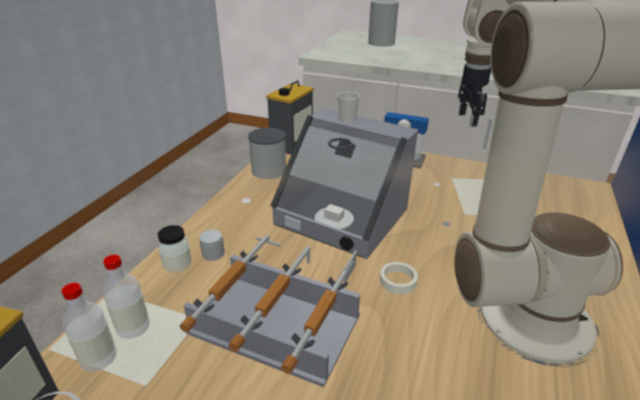

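View pics/top1.png

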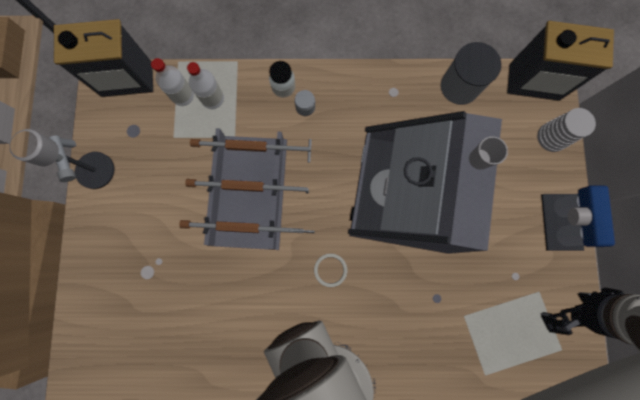

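The side view shows the cabinet with the ring near (340,145) and a rack with three tools: a T end at (270,240), with the other two ends at (305,255) and (352,262). I'll zoom in to tell the hook from the paddle.

Run:
```python
import cv2,numpy as np
a=cv2.imread("pics/side1.png")[225:350,180:370]; b=cv2.imread("pics/top1.png")[125:250,170:360]
f=lambda i:cv2.resize(i,(790,300*1),interpolation=cv2.INTER_CUBIC) 
g=lambda i:cv2.resize(i,None,fx=2.1*2,fy=2.1*2,interpolation=cv2.INTER_CUBIC)
s=cv2.imread("pics/side1.png")[225:295,230:370]; t=cv2.imread("pics/top1.png")[130:245,270:330]
s=cv2.resize(s,(800,400)[:2] if 0 else (560,280),interpolation=cv2.INTER_CUBIC); t=cv2.resize(t,(240,460),interpolation=cv2.INTER_CUBIC)
o=np.zeros((460,800,3),np.uint8); o[:280,:560]=s; o[:,560:]=t
cv2.imwrite("pics/z.png",o)
```

```text
(no output)
```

View pics/z.png

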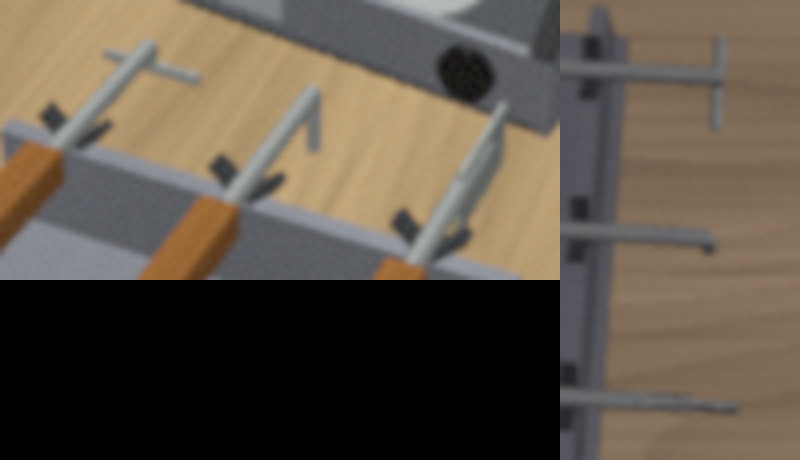

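The middle tool has the plain down-turned pin, with its rod end near side (307,248) and tip near (308,262). The near tool is the paddle and the far one is the T. Next I'll get the pole and cabinet yaw and refine the positions.

Run:
```python
from h import *
np.set_printoptions(precision=3,suppress=True)
s,t=bot.camera("side"),bot.camera("top")
print("tail/end top z=.09",onz(t,(188,183),.09),onz(t,(306,189.5),.09))
print("rod end tri",tri(s,(307,248),t,(306,190)))
for z in(.24,.25,.26): print(onz(t,(418.1,172.8),z))
# cabinet back-top edges
for p in((464,115),(499,118),(452,247),(487,250)): print("top edge",onz(t,p,.26))
for p in((368,128),(351,238)): print("front",onz(t,p,.06))
o=bot.get_obs(); print(o["ee_pos"],o["tcp_rot"],o["wrist_force"],o["opening"],o["time"])
for q in("hook_pole","pull_ring","sash"):
  for n,c in(("side",s),("top",t)):
    for d in bot.trace(n,q)[:2]:
      m=d["region"]; v,u=np.nonzero(m); a,b=cv2.minAreaRect(np.c_[u,v].astype(np.float32))[1:]; print(q,n,d["extent"],round(d["p"],2),u.mean().round(1),v.mean().round(1),a,b)
```

```text
tail/end top z=.09 [0.545 0.372 0.09 ] [0.527 0.059 0.09 ]
rod end tri [0.527 0.06  0.092]
[ 0.536 -0.199  0.24 ]
[ 0.534 -0.196  0.25 ]
[ 0.532 -0.194  0.26 ]
top edge [ 0.665 -0.303  0.26 ]
top edge [ 0.658 -0.381  0.26 ]
top edge [ 0.369 -0.259  0.26 ]
top edge [ 0.362 -0.334  0.26 ]
front [ 0.707 -0.112  0.06 ]
front [ 0.401 -0.06   0.06 ]
[ 0.244 -0.493  0.231] [-179.998    0.001   26.288] [-0.226  1.045 -0.297] 0.08537203930675777 0.5
hook_pole side [228.1, 245.8, 310.3, 354.7] 0.74 268.0 300.6 (15.617374420166016, 128.06246948242188) 38.65980529785156
hook_pole top [187.9, 180.4, 308.0, 195.6] 0.61 245.4 185.7 (124.30831146240234, 10.15101432800293) 3.1798300743103027
pull_ring side [290.4, 127.8, 394.7, 200.6] 0.87 342.6 162.5 (94.1543197631836, 57.0864372253418) 16.699243545532227
pull_ring top [380.1, 121.4, 447.6, 235.5] 0.76 416.0 178.3 (56.900848388671875, 116.73202514648438) 7.539444923400879
sash side [290.7, 126.8, 392.5, 200.4] 0.95 342.2 162.7 (93.48763275146484, 57.34233093261719) 17.417970657348633
sash top [383.6, 118.6, 452.3, 234.6] 0.6 416.2 178.6 (57.580841064453125, 115.77261352539062) 6.892422676086426
```

The hook pole is centred near (0.538, 0.221, 0.09) with yaw about -3.3°. The ring is near (0.536, -0.197, 0.247), and the cabinet yaw is about -9°. I'll rise first, then cross over to the rack.

Call:
send_rows(moves=[0, 0, 1, 0, 0, 0, -1, 0, 0, 1, 0, 0, 0, -1, 0, 0.5, 1, 0, 0, 0, -1, 0.2, 1, 1, 0, 0, 0.25, -1, 0.42, 1, 0, 0, 0, 0.25, -1, 0.42, 1, 0, 0, 0, 0.25, -1, 0.42, 1, 0, 0, 0, 0.25, -1, 0.42, 1, 0, 0, 0, 0.25, -1], squeeze=80)

```text
time: 1.8
ee_pos: [0.2908, -0.3548, 0.3314]
tcp_rot: [180.0, -0.0, 37.1]
wrist_force: [0.4, -0.6, -0.4]
opening: 0.085
grasp_force: 0.0
```

Call:
send_rows(moves=[0.42, 1, 0, 0, 0, 0.25, -1, 0.42, 1, 0, 0, 0, 0.25, -1, 0.42, 1, 0, 0, 0, 0.25, -1, 0.42, 1, 0, 0, 0, 0.25, -1, 0.42, 1, 0, 0, 0, 0.25, -1, 0.42, 1, 0, 0, 0, 0.25, -1, 0.42, 1, 0, 0, 0, 0.25, -1, 0.42, 1, 0, 0, 0, 0.25, -1])

```text
time: 2.8
ee_pos: [0.3748, -0.1548, 0.3314]
tcp_rot: [180.0, -0.0, 54.3]
wrist_force: [-0.3, 0.6, -0.5]
opening: 0.0853
grasp_force: 0.0
```

Call:
send_rows(moves=[0.42, 1, 0, 0, 0, 0.25, -1, 0.42, 1, 0, 0, 0, 0.25, -1, 0.42, 1, 0, 0, 0, 0.25, -1, 0.42, 1, 0, 0, 0, 0.25, -1, 0.42, 1, 0, 0, 0, 0.25, -1, 0.42, 1, 0, 0, 0, 0.25, -1, 0.42, 1, 0, 0, 0, 0.25, -1, 0.42, 1, 0, 0, 0, 0.25, -1])

```text
time: 3.8
ee_pos: [0.4589, 0.0453, 0.3314]
tcp_rot: [180.0, -0.0, 71.5]
wrist_force: [-0.1, 0.4, -0.0]
opening: 0.0853
grasp_force: 0.0
```

Call:
send_rows(moves=[0.42, 1, -0.5, 0, 0, 0.25, -1, 0.42, 1, -1, 0, 0, 0.25, -1, 0.42, 1, -1, 0, 0, 0.25, -1, 0.42, 1, -1, 0, 0, 0.25, -1, 0.42, 1, -1, 0, 0, 0.25, -1, 0.42, 0.5, 0, 0, 0, 0.25, -1, 0.4, 0.2, 0, 0, 0, 0.25, -1, 0, 0, 0, 0, 0, 0.05, -1])

```text
time: 4.8
ee_pos: [0.5325, 0.1867, 0.2198]
tcp_rot: [179.9, -0.0, 86.9]
wrist_force: [0.9, 0.0, -0.0]
opening: 0.085
grasp_force: 0.0
```

Run:
```python
from h import *
np.set_printoptions(precision=3,suppress=True)
w,t=bot.camera("wrist"),bot.camera("top")
cv2.imwrite("pics/w1.png",cv2.cvtColor(w["color"],cv2.COLOR_RGB2BGR))
o=bot.get_obs(); print(o["ee_pos"],o["tcp_rot"],o["wrist_force"],o["q"],o["time"])
for q in("hook_pole","hook_tip"):
  for d in bot.landmark_of("wrist",q)[:3]: print(q,d["pixel"],d["p"],onz(w,d["pixel"],.09))
for d in bot.trace("wrist","hook_pole")[:2]: print(d["extent"],d["p"])
```

```text
[0.532 0.186 0.22 ] [179.949  -0.013  86.831] [ 0.119 -0.595 -1.056] [ 19.31    6.572  10.508  93.884  -0.008 112.479] 4.9
hook_pole [324.5, 148.0] 0.84 [0.54  0.228 0.09 ]
[308.2, 0.0, 340.2, 324.3] 0.88
```

View pics/w1.png

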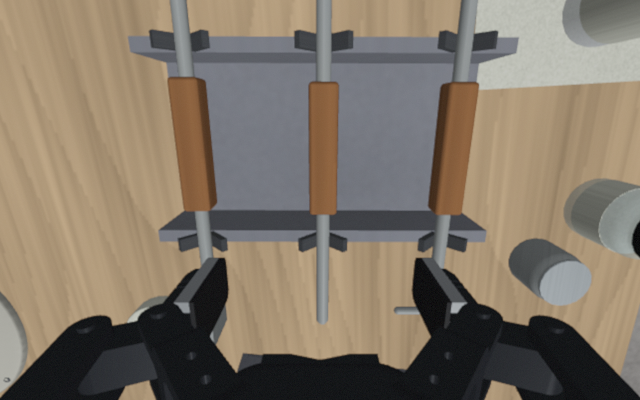

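The wrist picture shows the hook pole central: grip at columns 308–339, rows 83–213, rod parallel to the image columns. I'll centre on it, descend and grasp.

Call:
send_rows(moves=[0.15, 0.8, -0.3, 0, 0, 0, -1, 0.15, 0.8, -0.8, 0, 0, 0, -1, 0, 0, -1, 0, 0, 0, -1, 0, 0, -1, 0, 0, 0, -1, 0, 0, -1, 0, 0, 0, -1, 0, 0, -1, 0, 0, 0, -1, 0, 0, -0.6, 0, 0, 0, -1, 0, 0, -0.3, 0, 0, 0, -1])

```text
time: 6.05
ee_pos: [0.5385, 0.2273, 0.0673]
tcp_rot: [-179.9, 0.0, 86.9]
wrist_force: [0.5, -0.3, 0.4]
opening: 0.0856
grasp_force: 0.0
```

Call:
send_rows(moves=[0, 0, 0, 0, 0, 0, 1, 0, 0, 0, 0, 0, 0, 1, 0, 0, 0, 0, 0, 0, 1, 0, 0, 0, 0, 0, 0, 1, 0, 0, 0, 0, 0, 0, 1, 0, 0, 0, 0, 0, 0, 1], squeeze=90)

```text
time: 6.8
ee_pos: [0.5374, 0.2271, 0.0698]
tcp_rot: [-179.8, -0.0, 86.9]
wrist_force: [-13.0, 0.1, 9.9]
opening: 0.023
grasp_force: 89.2
```

Grasped, with an opening of 23 mm. I'll lift straight up first, then carry it towards the cabinet, turning to line up with the cabinet.

Call:
send_rows(moves=[0, 0, 0.4, 0, 0, 0, 1, 0, 0, 0.8, 0, 0, 0, 1, 0, 0, 1, 0, 0, 0, 1, 0, 0, 1, 0, 0, 0, 1, 0, 0, 1, 0, 0, 0, 1, 0, 0, 1, 0, 0, 0, 1, 0, 0, 1, 0, 0, 0, 1, 0, 0, 1, 0, 0, 0, 1])

```text
time: 7.8
ee_pos: [0.5393, 0.2268, 0.2501]
tcp_rot: [180.0, -0.0, 86.9]
wrist_force: [-0.2, 0.6, -2.5]
opening: 0.023
grasp_force: 88.2
```

Call:
send_rows(moves=[0, 0, 1, 0, 0, 0, 1, 0.1, -0.5, 1, 0, 0, -0.08, 1, 0.1, -1, 0.6, 0, 0, -0.08, 1, 0.1, -1, 0, 0, 0, -0.08, 1, 0.1, -1, 0, 0, 0, -0.08, 1, 0.1, -1, 0, 0, 0, -0.08, 1, 0.1, -0.8, 0, 0, 0, -0.08, 1, 0, 0, 0, 0, 0, 0, 1])

```text
time: 8.8
ee_pos: [0.5543, 0.0931, 0.3141]
tcp_rot: [180.0, 0.0, 82.6]
wrist_force: [0.0, 0.7, -1.6]
opening: 0.0226
grasp_force: 88.3
```

Run:
```python
from h import *
from scipy.spatial.transform import Rotation as R
np.set_printoptions(precision=3,suppress=True)
s,t=bot.camera("side"),bot.camera("top")
o=bot.get_obs(); print(o["ee_pos"],o["tcp_rot"],o["wrist_force"],o["torque"],o["opening"],o["time"])
T=np.array(o["ee_pos"]); r=R.from_euler("xyz",o["tcp_rot"],degrees=True); yaw=o["tcp_rot"][2]-90
tip=T+R.from_euler("z",yaw,degrees=True).apply([0,-.171,-.025]); print("pred tip",tip,proj(s,tip),proj(t,tip),"pred rod end",proj(s,tip+[0,0,.045]))
for n in("side","top"):
  for q in("hook_tip","pull_ring"):
    print(n,q,[(np.round(d["pixel"],1),round(d["p"],2)) for d in bot.landmark_of(n,q)[:2]])
a=s["color"][80:330,200:460]; b=t["color"][120:260,240:460]
o=np.zeros((500,800,3),np.uint8); o[:385,:400]=cv2.resize(a,(400,385)); o[:255,400:]=cv2.resize(b,(400,255))
cv2.imwrite("pics/c1.png",cv2.cvtColor(o,cv2.COLOR_RGB2BGR))
```

```text
[0.554 0.094 0.314] [179.993  -0.014  82.734] [-0.681  0.983 -2.629] [0.003 0.046 0.063] 0.02239308038141712 8.9
pred tip [ 0.533 -0.075  0.289] [326.309 148.481] [365.928 169.426] pred rod end [326.588 130.668]
side hook_tip [(array([330.2, 148. ]), 0.61)]
side pull_ring [(array([340.5, 144.9]), 0.58)]
top hook_tip [(array([366.7, 170.4]), 0.79), (array([415.8, 169.3]), 0.29)]
top pull_ring [(array([417.1, 169.5]), 0.95)]
```

View pics/c1.png

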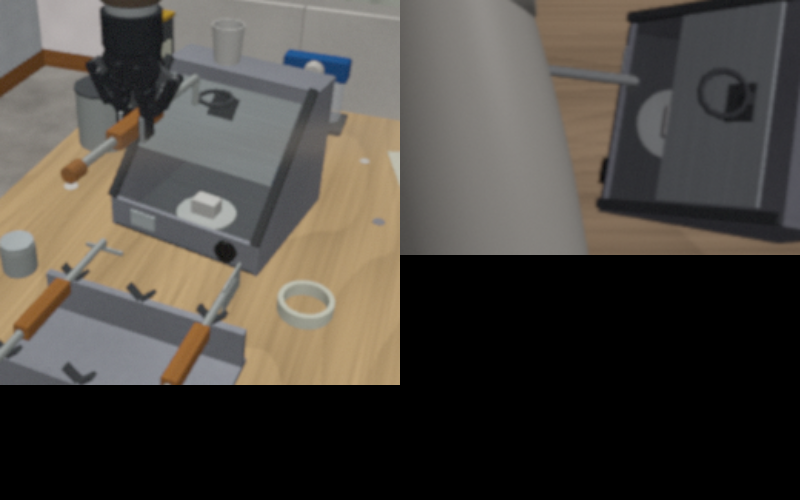

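The hook is held level, with its tip at about side (330,148) and top (366,170). The ring is at about side (340,144) and top (418,171).

Run:
```python
from h import *
np.set_printoptions(precision=4,suppress=True)
s,t=bot.camera("side"),bot.camera("top")
r=tri(s,(340.3,143.8),t,(418,171)); h=tri(s,(329,148.5),t,(366.5,170))
print(r,h,r-h); print(proj(s,r),proj(t,r),proj(s,h),proj(t,h))
```

```text
[ 0.5383 -0.1973  0.2465] [ 0.5285 -0.0769  0.2893] [ 0.0098 -0.1205 -0.0428]
[340.0895 143.7521] [418.0757 171.3277] [328.1737 148.294 ] [366.7914 171.2156]
```

Call:
send_rows(moves=[0.06, -0.7, 0, 0, 0, 0, 1, 0.06, -1, 0, 0, 0, 0, 1, 0.06, -1, 0, 0, 0, 0, 1, 0.06, -1, 0, 0, 0, 0, 1, 0.06, -0.8, 0, 0, 0, 0, 1, 0, -0.33, 0, 0, 0, 0, 1, 0, 0, 0, 0, 0, 0, 1])

```text
time: 10.07
ee_pos: [0.5616, -0.0267, 0.3138]
tcp_rot: [-180.0, -0.0, 82.7]
wrist_force: [-0.2, 0.6, -2.5]
opening: 0.023
grasp_force: 88.3
```

Run:
```python
from h import *
from scipy.spatial.transform import Rotation as R
np.set_printoptions(precision=4,suppress=True)
s,t=bot.camera("side"),bot.camera("top")
o=bot.get_obs(); print(o["ee_pos"],o["tcp_rot"],o["wrist_force"],o["time"])
tip=np.array(o["ee_pos"])+R.from_euler("z",o["tcp_rot"][2]-90,degrees=True).apply([0,-.171,-.025]); print("pred tip",tip,proj(s,tip),proj(t,tip))
for n in("side","top"):
  for q in("hook_tip","pull_ring"):
    print(n,q,[(np.round(d["pixel"],1),round(d["p"],2)) for d in bot.landmark_of(n,q)[:2]])
a=s["color"][100:180,290:390]; b=t["color"][125:225,355:455]
o=np.zeros((400,800,3),np.uint8); o[:320,:400]=cv2.resize(a,(400,320),interpolation=2); o[:,400:]=cv2.resize(b,(400,400),interpolation=2)
cv2.imwrite("pics/c2.png",cv2.cvtColor(o,cv2.COLOR_RGB2BGR))
```

```text
[ 0.5616 -0.0259  0.3138] [179.9987  -0.0124  82.7691] [ 0.0762  0.4854 -2.9037] 10.175
pred tip [ 0.5401 -0.1956  0.2888] [339.7296 128.8205] [422.1845 165.9012]
side hook_tip [(array([342.6, 128.9]), 0.82)]
side pull_ring [(array([339.8, 144. ]), 0.56)]
top hook_tip [(array([425.5, 166.6]), 0.69)]
top pull_ring [(array([415.3, 172.3]), 0.72)]
```

View pics/c2.png

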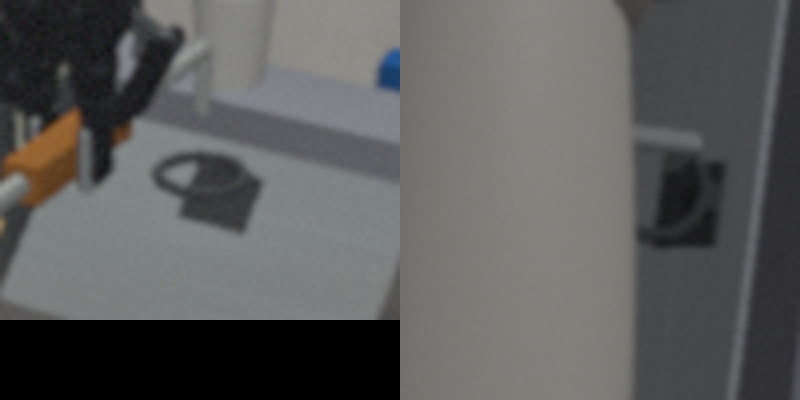

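The hook is over the ring: tip at about side (341,128) against ring centre (340,144). Lowering it now.

Call:
send_rows(moves=[0, 0, -0.5, 0, 0, 0, 1, 0, 0, -0.8, 0, 0, 0, 1, 0, 0, -0.8, 0, 0, 0, 1, 0, 0, -0.46, 0, 0, 0, 1, 0, 0, 0, 0, 0, 0, 1])

```text
time: 11.0
ee_pos: [0.5612, -0.0263, 0.2488]
tcp_rot: [-179.9, 0.0, 82.8]
wrist_force: [1.1, 0.5, -2.6]
opening: 0.023
grasp_force: 88.4
```

Run:
```python
from h import *
from scipy.spatial.transform import Rotation as R
np.set_printoptions(precision=4,suppress=True)
s=bot.camera("side")
o=bot.get_obs(); print(o["ee_pos"],o["tcp_rot"],o["wrist_force"],o["time"])
tip=np.array(o["ee_pos"])+R.from_euler("z",o["tcp_rot"][2]-90,degrees=True).apply([0,-.171,-.025]); print("pred tip",tip,proj(s,tip))
for q in("hook_tip","pull_ring"):
    print(q,[(np.round(d["pixel"],1),round(d["p"],2)) for d in bot.landmark_of("side",q)[:2]])
cv2.imwrite("pics/c3.png",cv2.cvtColor(cv2.resize(s["color"][100:180,290:390],(600,480),interpolation=2),cv2.COLOR_RGB2BGR))
```

```text
[ 0.5614 -0.0263  0.2497] [-179.9806    0.0001   82.757 ] [ 0.7841 -0.4582 -1.8914] 11.05
pred tip [ 0.5399 -0.1959  0.2247] [339.1024 151.4018]
hook_tip [(array([340.4, 151.4]), 0.73)]
pull_ring [(array([340.3, 143.3]), 0.89)]
```

View pics/c3.png

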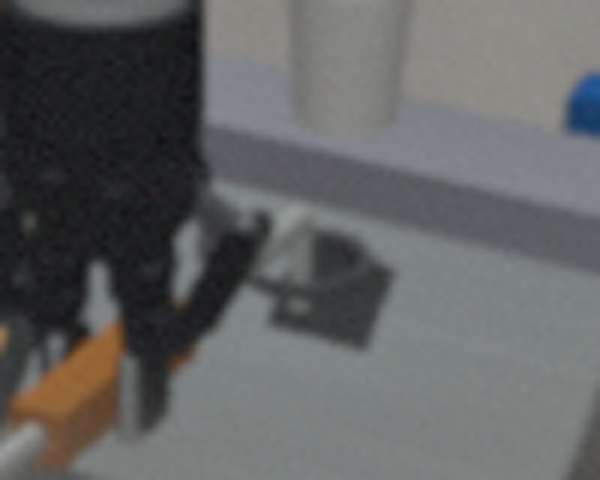

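The pin goes through the ring, and its tip shows below the front bar at crop (297,305). I'll take up the slack and pull down the 45° slope.

Call:
send_rows(moves=[0.05, 0.35, 0, 0, 0, 0, 1, 0.05, 0.35, 0, 0, 0, 0, 1, 0.06, 0.4, -0.3, 0, 0, 0, 1, 0.06, 0.4, -0.4, 0, 0, 0, 1, 0.06, 0.4, -0.4, 0, 0, 0, 1])

```text
time: 11.78
ee_pos: [0.5688, 0.0206, 0.2215]
tcp_rot: [180.0, 0.2, 82.7]
wrist_force: [1.2, -9.6, -4.7]
opening: 0.0227
grasp_force: 88.5
```

Call:
send_rows(moves=[0.06, 0.4, -0.4, 0, 0, 0, 1, 0.06, 0.4, -0.4, 0, 0, 0, 1])

```text
time: 12.02
ee_pos: [0.5719, 0.0405, 0.2015]
tcp_rot: [180.0, 0.2, 82.7]
wrist_force: [2.2, -10.9, -4.7]
opening: 0.0228
grasp_force: 88.5
```

Run:
```python
from h import *
from scipy.spatial.transform import Rotation as R
np.set_printoptions(precision=4,suppress=True)
s=bot.camera("side")
o=bot.get_obs(); print(o["ee_pos"],o["tcp_rot"],o["wrist_force"],o["time"])
tip=np.array(o["ee_pos"])+R.from_euler("z",o["tcp_rot"][2]-90,degrees=True).apply([0,-.171,-.025]); print("pred tip",tip,proj(s,tip))
for q in("hook_tip","pull_ring"):
    print(q,[(np.round(d["pixel"],1),round(d["p"],2)) for d in bot.landmark_of("side",q)[:2]])
r0=np.array([.5383,-.1973,.2465])
for d in(.03,.04,.05): print(d,proj(s,r0+d*np.array([.11,.7,-.707])))
```

```text
[0.5717 0.0418 0.2001] [-179.9229    0.1255   82.7823] [ 0.3247 -3.684  -3.7205] 12.075
pred tip [ 0.5502 -0.1279  0.1751] [326.2957 178.9542]
hook_tip [(array([331.5, 177.1]), 0.74)]
pull_ring [(array([330.4, 166.1]), 0.85)]
0.03 [336.0502 154.2104]
0.04 [334.7008 157.7103]
0.05 [333.3484 161.2177]
```

The sash is following: the ring moved about 65 mm down the slope at roughly 5–10 N. I'll continue to the stop.

Call:
send_rows(moves=[0.06, 0.35, -0.35, 0, 0, 0, 1, 0.06, 0.35, -0.35, 0, 0, 0, 1])

```text
time: 12.42
ee_pos: [0.5745, 0.0579, 0.1846]
tcp_rot: [-180.0, 0.1, 82.7]
wrist_force: [-1.4, -8.9, -4.2]
opening: 0.0229
grasp_force: 88.7
```

Call:
send_rows(moves=[0.03, 0.2, -0.2, 0, 0, 0, 1, 0.03, 0.2, -0.2, 0, 0, 0, 1])

```text
time: 12.68
ee_pos: [0.5753, 0.0633, 0.1745]
tcp_rot: [180.0, 0.7, 82.6]
wrist_force: [-5.2, -45.4, -2.7]
opening: 0.023
grasp_force: 88.9
```

Call:
send_rows(moves=[0.02, 0.12, -0.12, 0, 0, 0, 1])

```text
time: 12.8
ee_pos: [0.5757, 0.0645, 0.1712]
tcp_rot: [-180.0, 0.9, 82.5]
wrist_force: [-7.6, -39.8, -3.4]
opening: 0.0232
grasp_force: 88.9
```

Call:
send_rows(moves=[0.02, 0.12, -0.12, 0, 0, 0, 1])

```text
time: 12.92
ee_pos: [0.5757, 0.0659, 0.168]
tcp_rot: [-179.9, 1.0, 82.4]
wrist_force: [-10.4, -59.1, -3.2]
opening: 0.0229
grasp_force: 88.9
```

The force jumped at the stop, after about 0.10 m of travel as expected. I'll relax the pull and check before lifting out.

Call:
send_rows(moves=[-0.05, -0.35, 0.15, 0, 0, 0, 1, -0.01, -0.1, 0.15, 0, 0, 0, 1])

```text
time: 13.18
ee_pos: [0.5757, 0.0634, 0.1769]
tcp_rot: [180.0, -0.1, 82.7]
wrist_force: [0.0, 0.3, -2.4]
opening: 0.0229
grasp_force: 89.4
```

Run:
```python
from h import *
from scipy.spatial.transform import Rotation as R
np.set_printoptions(precision=4,suppress=True)
s=bot.camera("side");t=bot.camera("top")
o=bot.get_obs(); print(o["ee_pos"],o["tcp_rot"],o["wrist_force"],o["time"])
tip=np.array(o["ee_pos"])+R.from_euler("z",o["tcp_rot"][2]-90,degrees=True).apply([0,-.171,-.025]); print("pred tip",tip,proj(s,tip),proj(s,tip+[0,0,.045]))
for n in("side","top"):
 for q in("hook_tip","pull_ring"):
    print(n,q,[(np.round(d["pixel"],1),round(d["p"],2)) for d in bot.landmark_of(n,q)[:2]])
r0=np.array([.5383,-.1973,.2465])
for d in(.09,.1,.11): X=r0+d*np.array([.11,.7,-.707]); print(d,X,proj(s,X),proj(t,X))
a=s["color"][110:240,250:420]
cv2.imwrite("pics/c4.png",cv2.cvtColor(cv2.resize(a,(765,585),interpolation=2),cv2.COLOR_RGB2BGR))
```

```text
[0.576  0.0639 0.1773] [179.9146  -0.062   82.7647] [-0.6527 -0.0983 -1.9771] 13.275
pred tip [ 0.5544 -0.1057  0.1523] [321.6722 190.2841] [321.8243 175.0284]
side hook_tip [(array([323.2, 187. ]), 0.55)]
side pull_ring [(array([326.5, 180.1]), 0.59)]
top hook_tip [(array([374.1, 171.8]), 0.81)]
top pull_ring [(array([379.1, 176.7]), 0.79)]
0.09 [ 0.5482 -0.1343  0.1829] [327.9097 175.323 ] [385.0765 173.5349]
0.1 [ 0.5493 -0.1273  0.1758] [326.5427 178.8684] [381.6897 173.762 ]
0.11 [ 0.5504 -0.1203  0.1687] [325.1727 182.4214] [378.3539 173.9856]
```

View pics/c4.png

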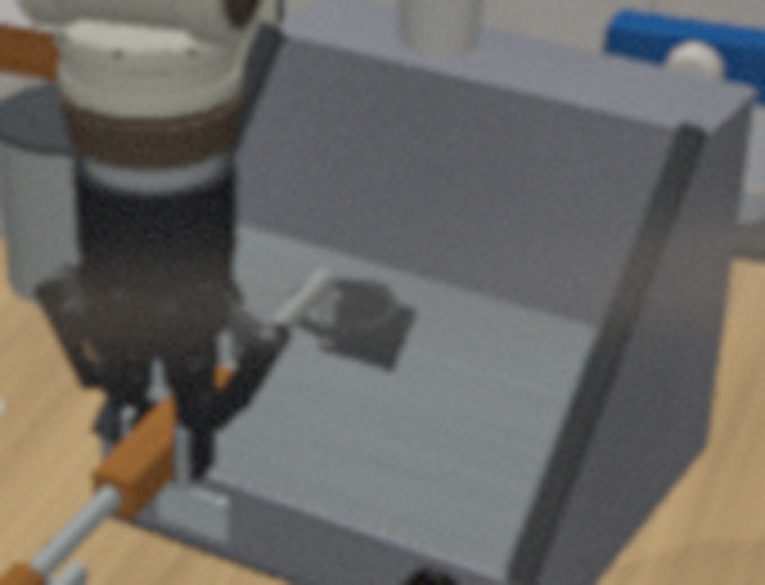

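The sash is fully down at the front edge, with travel of about 0.10 m from the start and the hook still in the ring. I'll centre the pin in the ring and lift it straight out.

Call:
send_rows(moves=[-0.05, -0.35, 0.1, 0, 0, 0, 1, -0.05, -0.35, 0.1, 0, 0, 0, 1, 0, 0, 0.4, 0, 0, 0, 1, 0, 0, 0.7, 0, 0, 0, 1])

```text
time: 13.98
ee_pos: [0.5728, 0.0456, 0.2093]
tcp_rot: [-180.0, -0.0, 82.7]
wrist_force: [0.1, 0.9, -2.3]
opening: 0.0227
grasp_force: 89.4
```

Call:
send_rows(moves=[0, 0, 0.8, 0, 0, 0, 1, 0, 0, 1, 0, 0, 0, 1, 0, 0, 1, 0, 0, 0, 1, 0, 0, 0.8, 0, 0, 0, 1, 0, 0, 0, 0, 0, 0, 1])

```text
time: 14.6
ee_pos: [0.5736, 0.0459, 0.3008]
tcp_rot: [179.8, -0.0, 82.7]
wrist_force: [0.7, 0.1, -3.1]
opening: 0.0232
grasp_force: 89.4
```

Run:
```python
from h import *
from scipy.spatial.transform import Rotation as R
np.set_printoptions(precision=4,suppress=True)
s=bot.camera("side");t=bot.camera("top")
o=bot.get_obs(); T=np.array(o["ee_pos"]);print(T,o["tcp_rot"],o["wrist_force"],o["torque"],o["time"])
f=R.from_euler("z",o["tcp_rot"][2]-90,degrees=True)
for nm,v in(("tip",[0,-.171,-.025]),("end",[0,-.171,.02]),("tail",[0,.149,.02])): X=T+f.apply(v); print(nm,X,proj(s,X),proj(t,X))
for n in("side","top"):
 for q in("hook_tip","pull_ring","hook_pole"):
    print(n,q,[(np.round(d["pixel"],1),round(d["p"],2)) for d in bot.landmark_of(n,q)[:2]])
cv2.imwrite("pics/c5.png",cv2.cvtColor(cv2.resize(s["color"][80:290,200:420],(629,600),interpolation=2),cv2.COLOR_RGB2BGR))
```

```text
[0.5732 0.0459 0.2984] [-179.994    -0.0025   82.744 ] [-0.6863 -0.8841 -2.0453] [-0.0411 -0.0218  0.002 ] 14.7
tip [ 0.5516 -0.1238  0.2734] [325.7599 144.868 ] [387.1664 162.5846]
end [ 0.5516 -0.1238  0.3184] [326.0129 127.8227] [390.9316 157.0272]
tail [0.592  0.1937 0.3184] [247.7931 187.4174] [238.4131 138.6189]
side hook_tip [(array([327.3, 141.3]), 0.82)]
side pull_ring [(array([327.9, 178.5]), 0.62)]
side hook_pole [(array([290. , 154.2]), 0.74)]
top hook_tip [(array([389.1, 161.2]), 0.69)]
top pull_ring [(array([380.4, 173.1]), 0.81)]
top hook_pole []
```

View pics/c5.png

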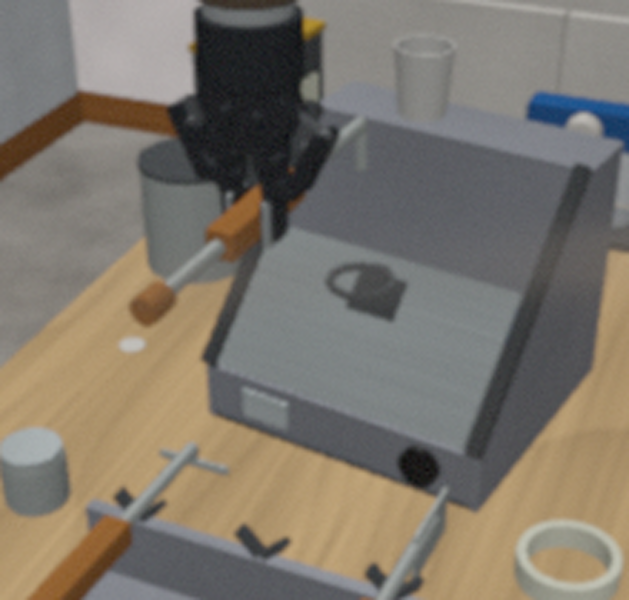

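The hook is out and the sash stayed closed, with the ring at about crop (365,283). The rod seems to have pitched a little in the grip, so I'll measure that before laying it back.

Run:
```python
from h import *
from scipy.spatial.transform import Rotation as R
from scipy.optimize import least_squares
np.set_printoptions(precision=4,suppress=True)
s=bot.camera("side");t=bot.camera("top")
o=bot.get_obs(); T=np.array(o["ee_pos"]); yaw=o["tcp_rot"][2]-90
tp=tri(s,(327.3,141.3),t,(389.1,161.2)); print("tip tri",tp)
m=bot.trace("side","hook_pole")[0]; v,u=np.nonzero(m["region"]); print(m["extent"],m["p"])
# compare mask outline with a model: rod axis points, for pitch and slip
pts=np.c_[u,v]
def mod(p):
    f=R.from_euler("zx",[0,0]); f=R.from_euler("z",yaw,degrees=True)*R.from_euler("x",p[0],degrees=True)
    return lambda y,z: proj(s,T+[0,0,.02]+f.apply([0,y+p[1],z]))
for p0 in(-4,-3,-2,-1,0,1):
    g=mod((p0,-.001)); a,b=g(-.17,0),g(.149,0); print(p0,"end",a,"tip",g(-.17,-.045),"tail",b)
# tail rod centreline: mask columns
for c in range(int(m["extent"][0]),int(m["extent"][2]),6):
    w=v[u==c]; print(c,w.min() if len(w) else None,w.max() if len(w) else None,end="; ")
```

```text
tip tri [ 0.5503 -0.1268  0.2823]
[247.9, 122.0, 327.2, 194.6] 0.84
-4 end [326.0688 123.1879] tip [326.403  139.9295] tail [248.7511 191.735 ]
-3 end [326.0865 124.3286] tip [326.2727 141.1523] tail [248.5925 190.6095]
-2 end [326.0941 125.4741] tip [326.1329 142.3763] tail [248.4472 189.4681]
-1 end [326.0918 126.6243] tip [325.9836 143.6014] tail [248.3153 188.3112]
0 end [326.0795 127.7787] tip [325.8249 144.8272] tail [248.197  187.1392]
1 end [326.0573 128.9373] tip [325.6569 146.0537] tail [248.0924 185.9525]
247 186 193; 253 181 194; 259 179 189; 265 173 180; 271 168 175; 277 157 172; 283 152 171; 289 149 165; 295 None None; 301 None None; 307 None None; 313 None None; 319 128 132; 325 124 139;
```

Pitch is about -2.5° to -3°, hook up. I'll return over the rack while correcting yaw and pitch.

Call:
send_rows(moves=[-0.1, 0.5, 0, 0.04, -0.004, 0.06, 1, -0.19, 1, 0, 0.04, -0.004, 0.06, 1, -0.19, 1, 0, 0.04, -0.004, 0.06, 1, -0.19, 1, 0, 0.04, -0.004, 0.06, 1, -0.19, 1, 0, 0.04, -0.004, 0.06, 1, -0.19, 1, -0.3, 0.04, -0.004, 0.06, 1, -0.19, 1, -0.7, 0.04, 0, 0.06, 1, -0.18, 0.7, -1, 0, 0, 0.07, 1])

```text
time: 16.15
ee_pos: [0.5372, 0.2277, 0.2488]
tcp_rot: [180.0, -2.5, 87.1]
wrist_force: [0.6, -0.2, -2.0]
opening: 0.0232
grasp_force: 89.3
```

Call:
send_rows(moves=[0, 0.04, -1, 0, 0, 0, 1, 0, 0, -1, 0, 0, 0, 1, 0, 0, -1, 0, 0, 0, 1, 0, 0, -0.4, 0, 0, 0, 1, 0, 0, 0, 0, 0, 0, 1])

```text
time: 16.77
ee_pos: [0.5372, 0.2271, 0.1636]
tcp_rot: [-179.9, -2.4, 87.0]
wrist_force: [-0.6, -0.6, -2.1]
opening: 0.0226
grasp_force: 89.3
```

Run:
```python
from h import *
from scipy.spatial.transform import Rotation as R
np.set_printoptions(precision=4,suppress=True)
s=bot.camera("side");t=bot.camera("top")
o=bot.get_obs(); T=np.array(o["ee_pos"]);print(T,o["tcp_rot"],o["wrist_force"],o["time"])
yaw=o["tcp_rot"][2]-90; print(R.from_euler("xyz",o["tcp_rot"],degrees=True).as_matrix()[:,2])
for p in(-2,0,2):
    f=R.from_euler("z",yaw,degrees=True)*R.from_euler("x",p,degrees=True)
    g=lambda c,y,z: proj(c,T+[0,-.001,.02]+f.apply([0,y,z])).round(1)
    print(p,"side end",g(s,-.17,0),"tip",g(s,-.17,-.045),"tail",g(s,.149,0),"top end",g(t,-.17,0),"tail",g(t,.149,0))
for n in("side","top"):
    print(n,[(np.round(d["pixel"],1),round(d["p"],2)) for d in bot.landmark_of(n,"hook_tip")[:2]])
    for d in bot.trace(n,"hook_pole")[:1]: print(d["extent"])
a=s["color"][200:370,170:380]; b=t["color"][125:245,170:330]
q=np.zeros((340,800,3),np.uint8); q[:,:420]=cv2.resize(a,(420,340),interpolation=2); q[:285,420:]=cv2.resize(b,(380,285),interpolation=2)
cv2.imwrite("pics/c6.png",cv2.cvtColor(q,cv2.COLOR_RGB2BGR))
```

```text
[0.5379 0.2272 0.1649] [179.9537  -2.4553  86.9744] [ 1.2924 -0.1324 -1.5036] 16.875
[ 0.0031  0.0427 -0.9991]
-2 side end [307.  212.6] tip [307.4 228.5] tail [227.6 312.7] top end [305.8 180.8] tail [174.7 175.2]
0 side end [307.  214.7] tip [307.2 230.9] tail [227.3 310.5] top end [305.9 181.3] tail [173.9 174.7]
2 side end [307.  216.9] tip [306.9 233.4] tail [227.  308.3] top end [305.9 181.8] tail [173.2 174.2]
side [(array([312.2, 231.9]), 0.84)]
[223.6, 211.4, 308.3, 315.8]
top [(array([304.5, 182.5]), 0.83)]
[244.8, 170.4, 307.1, 185.3]
```

View pics/c6.png

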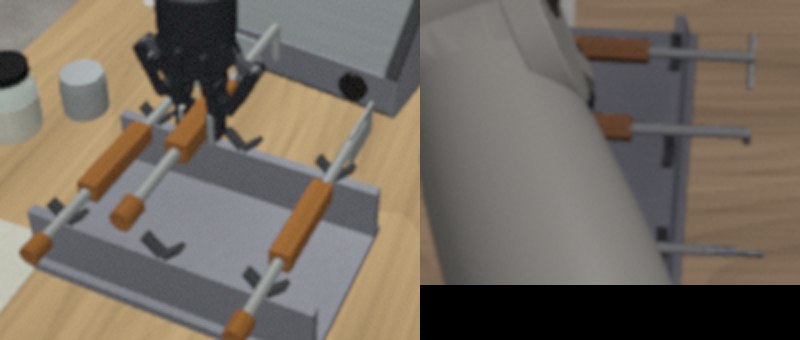

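The pole is level again and above its notches. I'll lower it in and watch the force.

Call:
send_rows(moves=[0, 0, -0.8, 0, 0, 0, 1, 0, 0, -1, 0, 0, 0, 1, 0, 0, -0.9, 0, 0, 0, 1, 0, 0, -0.5, 0, 0, 0, 1, 0, 0, -0.3, 0, 0, 0, 1, 0, 0, 0, 0, 0, 0, 1])

```text
time: 17.82
ee_pos: [0.5376, 0.2269, 0.0764]
tcp_rot: [-180.0, -2.4, 87.0]
wrist_force: [0.1, 0.4, -2.5]
opening: 0.0228
grasp_force: 89.3
```

Call:
send_rows(moves=[0, 0, -0.12, 0, 0, 0, 1, 0, 0, 0, 0, 0, 0, 1])

```text
time: 18.08
ee_pos: [0.5377, 0.2269, 0.0736]
tcp_rot: [180.0, -2.4, 87.0]
wrist_force: [-0.2, 0.0, -2.4]
opening: 0.023
grasp_force: 89.3
```

Call:
send_rows(moves=[0, 0, -0.1, 0, 0, 0, 1, 0, 0, 0, 0, 0, 0, 1])

```text
time: 18.32
ee_pos: [0.5379, 0.227, 0.0712]
tcp_rot: [180.0, -2.4, 87.0]
wrist_force: [1.3, 0.2, -0.8]
opening: 0.0227
grasp_force: 89.8
```

Call:
send_rows(moves=[0, 0, -0.06, 0, 0, 0, 1, 0, 0, 0, 0, 0, 0, 1])

```text
time: 18.58
ee_pos: [0.5381, 0.227, 0.0708]
tcp_rot: [179.9, -2.5, 87.0]
wrist_force: [-1.9, -1.0, 8.5]
opening: 0.0229
grasp_force: 91.1
```

The pole is seated, with light upward contact. Releasing and retreating.

Call:
send_rows(moves=[0, 0, 0, 0, 0, 0, 0.2, 0, 0, 0, 0, 0, 0, -0.3, 0, 0, 0, 0, 0, 0, -1, 0, 0, 0, 0, 0, 0, -1, 0, 0, 0, 0, 0, 0, -1, 0, 0, 0, 0, 0, 0, -1])

```text
time: 19.32
ee_pos: [0.5376, 0.2269, 0.0692]
tcp_rot: [-180.0, -2.4, 87.0]
wrist_force: [-1.5, -0.9, -0.0]
opening: 0.0855
grasp_force: 0.0
```

Call:
send_rows(moves=[0, 0, 0.4, 0, 0, 0, -1, 0, 0, 0.8, 0, 0, 0, -1, 0, 0, 1, 0, 0, 0, -1, 0, 0, 1, 0, 0, 0, -1, 0, 0, 1, 0, 0, 0, -1, 0, 0, 1, 0, 0, 0, -1, 0, 0, 1, 0, 0, 0, -1, 0, 0, 0, 0, 0, 0, -1])

```text
time: 20.32
ee_pos: [0.5383, 0.2272, 0.2269]
tcp_rot: [179.8, -2.5, 87.0]
wrist_force: [-0.6, -0.4, -0.6]
opening: 0.0851
grasp_force: 0.0
```

Run:
```python
from h import *
np.set_printoptions(precision=4,suppress=True)
s=bot.camera("side");w=bot.camera("wrist")
o=bot.get_obs(); print(o["ee_pos"],o["wrist_force"],o["time"])
print("was: grip (270.8,293) extent 228.1,245.8,310.3,354.7; tail")
print(bot.landmark_of("side","hook_pole")[:1],bot.trace("side","hook_pole")[0]["extent"],bot.landmark_of("side","hook_tip")[:1],bot.landmark_of("side","pull_ring")[:1])
a=s["color"][120:380,170:420]
q=np.zeros((416,800,3),np.uint8); q[:,:400]=cv2.resize(a,(400,416),interpolation=2); q[:250,400:]=cv2.resize(w["color"],(400,250),interpolation=2)
cv2.imwrite("pics/c7.png",cv2.cvtColor(q,cv2.COLOR_RGB2BGR))
```

```text
[0.5376 0.2269 0.2241] [-0.3482  0.3901  0.4394] 20.425
was: grip (270.8,293) extent 228.1,245.8,310.3,354.7; tail
[{'pixel': [271.8, 289.7], 'p': 0.69}] [228.4, 244.2, 310.9, 355.3] [{'pixel': [310.1, 261.7], 'p': 0.89}] []
```

View pics/c7.png

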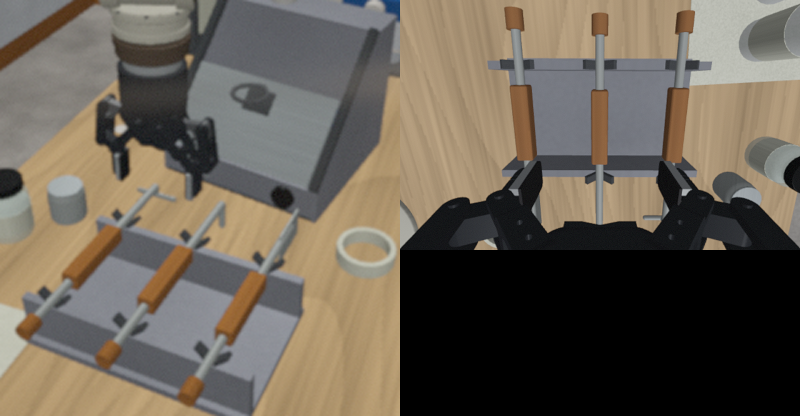

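The pole lies in both of its notches, hook down, in its original place. The sash is closed, and the gripper is clear of everything.

```bash
python3 -c "
from workcell import bot
print(bot.job_done())"
```

```text
the job is handed in; nothing more can be done
None
```

I pulled the sash down to its lower stop with the hook in the ring throughout, lifted the hook out, laid the pole back in its notches and handed the job in at about 20 s; no verdict came back.

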